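Pull the snug cap off the tasting flagon

ROBOT

A 6-joint arm with a two-finger parallel gripper is mounted at the origin on the work surface. World frame = base frame: x ahead of the robot, y to its left, z up, the work surface at z = 0. Lengths are in m, angles in degrees, forces in N, time in s.
With the tool pointing down it reaches from about 0.25 to 0.725 m from the base axis. Payload 4 kg.
Tool frame: the origin (TCP) lies midway between the tips of the shut fingers; the grasp point (between the pads) lies 19 mm behind it; z points along the fingers, y is the line along which they close (so a half turn about z gives the same grasp; the last joint's range is limited). The gripper opens to 85 mm and grips with 20 to 120 N. Pads are 22 mm wide; open, the fingers measure 114 mm over their backs; the gripper's body (76 mm by 85 mm) begins 54 mm behind the grasp point. The pads swing forward as they close: fully open they stand 13 mm farther back than shut.
Start: joints at [0, 13.785, 0.286, 76.501, 0, 90], TCP at [0.5, -0, 0.231] pointing down, gripper open.
Joint ranges: [-155.79, 155.79], [-60.16, 107.12], [-62.33, 73.08], [-114, 123.19], [-81.49, 82.49], [-180, 180]. Speed limits (degrees/s): [159.86, 159.86, 180, 180, 180, 180].

INTERFACE

Orientations are given as [roll, pitch, yaw] about the fixed x, y, z axes, in that order (R = Rz(yaw) Ry(pitch) Rx(roll)).
In Python, from bench import manip, cams gives the robot as it stands.
- The arm moves only by the tool send_rows, never from a script. Its argument "increments" is a list of rows, each a list of 5 numbers: the shift along the tool's x, y, z in mm, then the turn about the tool's z in degrees, then the finger opening in mm, from 0 to 85.4. In form: [[tx, ty, tz, spin, grip], ...]. A call has 1 to 5 rows; each row is the pose to reach, as a shift and turn from the pose commanded when the call began, along the tool's axes at that moment; what a row does not reach only later rows make up. A row lasts 1/10 s, in which the tool goes at most 50 mm and 8.59 degrees, less where a joint would pass 70% of its speed; a pose out of reach is approached as far as the arm can. A call with a gripper value outside its range is refused whole. The fingers move at their own pace and stop on an object; "grip_force" is the grip in N (left out, the last holds). Time passes only in rows, so rows that repeat a pose let the fingers close. It gives the time, the measured TCP pose, the force, the opening and the grip force at its end, in the units of the state.
- manip.get_obs(): the state, without advancing time (a new reading comes with each control period).
- cams.get_image(name): name is "scene" or "side" or "wrist"; returns a dict with "image" (400x640x3 uint8, red, green, blue), "z_map" (400x640 float32, m along the optical axis (not along the pixel's ray), 0 where there is no reading), "K" (3x3 intrinsics, pixels), "D" ([k1, k2, p1, p2, k3] as OpenCV has them; the pictures are not rectified), "origin" and "orientation" of the camera in the world. Camera axes: x right, y down, z forward; pixel columns grow to the right and rows downward; lengths in m; the calibration is good to about 2 mm. A picture is of the moment at which its call begins.
- manip.close_job(): hands the job in; it is judged then, once.
Trained networks look in a picture, given as the dict that the camera call returned (one of the last four; its "shot" number tells which), for a name from the list of things; names that differ only in an ending like _2 or _b are one class to them, and where a whole thing is asked for, a point or a joint stands for the part that bears it (a point fixed in the world has none). Each returns a list of dicts, best first, with "conf" (0 to 1); they miss things now and then, are a little off and sometimes report something else, mostly with a low value. They report only what shows in the picture. A call takes as long as a camera call. They do not tell look-alikes from the thing itself.
- cams.outline_of(picture, name): "mask" (400x640 bool, what is visible of it) and "extent" ([left, top, width, height] in pixels, round what is visible of it).
- cams.pinpoint(picture, name): "point" ([row, column] in pixels: a listed point, or the origin of a listed thing).
The state is a dict: "clock": time; "joints": joint angles; "dq": joint speeds; "effort": joint torques, N m; "tool_pos": TCP position; "tool_rot": TCP orientation; "wrist_force": force on the tool from outside, world axes, zero at the start; "torque": the same for the moment, N m; "gripper_width": finger opening in m; "grasp_force": force on a finger pad.
Only numpy, scipy, OpenCV 4.12 (cv2) and the standard library are available. Lean on these libraries where they do the work, as an engineer would, in place of code of your own. Each camera call takes 0.05 s, during which the arm holds its last target. There are 200 camera calls.

TASK

Open the big tasting flagon: pick up the steel cap puller by its wooden handle, slide its hooks fully home under the flagon's snug cap and pull straight up until the cap pops off, then stand the puller upright on the metal tray with the cap still lying in its jaws, and let go. Never touch the cap with the fingers, be gentle with the glass, keep the flagon standing where it is without lifting, tipping or shoving it, and leave the other goods alone.

Things in the scene. Friction and masses are not known exactly. Their poses are not given: they have to be found in the camera images.
- puller_grip (a point): Cap puller, steel, loose, 0.14 to 0.22 kg, standing upright on a slice of wood. Point: centre of its wooden handle, a block 14 mm thick along the puller's x, 46 mm wide (y), 30 mm tall (z up). Its stem is clamped at no set height: the puller's underside is 68 to 84 mm below the point; the slice is 6 to 22 mm thick. The stem's clamp boss, 13 mm across, tops out 48 mm over the underside; thumb screw at +y.
- puller_stem (a point): Lower end of the handle's stem, 36 mm below puller_grip, same axes. The jaw hangs on it, open to +x: a bridge 31 to 35 mm above the puller's underside, side legs (x -31 to 13 mm) 59 mm apart inside and 67 outside, at their feet two inward hook lips (x -13 to 13 mm, 4 mm thick, flush with the underside) 45 mm apart. A back plate at x -27 mm, 12 mm up, stops a cap centred under the stem.
- cap_mid (a point): The big flagon's push-on cap, dark ribbed plastic, 54 mm across, 22 mm tall, 35 g. Point: its centre, 11 mm above its rim (lower edge). Fully on, the rim is 6 mm above the flagon's flat shoulder. Snap beads hold it: it takes about 7 to 12 N straight up, lets go within 10 mm and is clear of the mouth after 20 mm. It turns freely and gives up to 2 mm sideways.
- flagon_shoulder (a point): Big squat glass flagon of sauce, 132 mm across, loose, 2.1 to 2.8 kg, on a round board. Point: on its axis (z up) at its flat shoulder, 110 mm above its underside. The shoulder is flat out to 50 mm from the axis, then rounds down. The neck is 39 mm across and 25 mm tall. It slides, tips or lifts if forced; over 20 N of the puller on it is too hard.
- tray_in (a point): Metal tray, fixed, 145 mm square outside, 137 mm inside, with a rim 13 mm high; the point is the centre of its inner floor, 4 mm above the table, x and y along its sides, z up.
- board_top (a point): Centre of the top of the round wooden board under the flagon, fixed, 170 mm across, its top 9 to 15 mm above the table.
- jar0: Bystander: jam jar with a dark lid, 62 mm across, 78 mm tall, origin under its centre. Leave it alone.
- jar1: Bystander: jam jar like jar0. Leave it alone.
- jar2: Bystander: jam jar like jar0. Leave it alone.
- small_flagon: Bystander: small flagon, 80 mm across, 104 mm tall, with a 38 mm cap, origin under its centre. Leave it alone.
- spoon_pot: Bystander: steel pot of wooden tasting spoons, 72 mm across, about 140 mm tall, origin under its centre. Leave it alone.
- cup_stack: Bystander: stack of paper tasting cups, 50 mm across, 67 mm tall, origin under its centre. Leave it alone.
- card_reader: Bystander: card reader lying flat, 125 x 72 x 22 mm, long side along its x, origin under its centre. Leave it alone.
Mind the look-alikes: they are no part of the job. Leave any purple look-alike of the part that bears puller_grip alone.

How it is judged (in metres and radians):
On the way, in this order (a step that is already met when the one before it is completed fails the run):
1. the held puller's hooks are fully home under the cap, the cap still on the flagon (contact force between the fingers and puller above 1 N and horizontal distance between cap_mid and puller_grip below 0.006 m and z of cap_mid in the frame of puller_grip between -0.072 and -0.048 m and distance between cap_mid and flagon_shoulder below 0.021 m), for 0.05 s.
2. the cap is pulled clear above the flagon's mouth, lying in the held puller (contact force between the fingers and puller above 1 N and z of cap_mid in the frame of flagon_shoulder above 0.042 m and horizontal distance between cap_mid and puller_grip below 0.012 m), for 0.1 s.
At the end, for the whole second after the job is handed in: The released puller stands upright (within 4 degrees) on the tray floor, handle within 50 mm of the tray's centre, the cap lies level on its hooks (within 12 mm of below the handle, centre about 15 mm above the tray floor), and the flagon stands upright within 15 mm of where it was; all at rest (z of cap_mid in the frame of tray_in between 0.0125 and 0.019 m and angle between cap_mid's own z axis and vertical below 0.1 rad and horizontal distance between cap_mid and puller_grip below 0.012 m and angle between puller_grip's own z axis and vertical below 0.07 rad and horizontal distance between puller_grip and tray_in below 0.05 m and angle between flagon_shoulder's own z axis and vertical below 0.03 rad and distance of flagon_shoulder from where it was at the start of the episode below 0.015 m and linear speed of each of puller, cap below 0.02 m/s); the robot touches nothing.
It fails at once if the fingers touch the cap (contact force between the fingers and cap above 0.5 N).
It fails at once if the puller presses on the glass flagon with more than 20 N (contact force between puller and flagon above 20 N).
It fails at once if the flagon is shoved more than 20 mm or lifted (distance of flagon_shoulder from where it was at the start of the episode above 0.02 m or z of flagon_shoulder in the frame of board_top above 0.114 m).
It fails at once if the flagon is tipped by more than 5 degrees (angle between flagon_shoulder's own z axis and vertical above 0.09 rad).
It fails at once if another thing on the stall is displaced by more than 25 mm (distance of any of jar0, jar1, jar2, small_flagon, spoon_pot, cup_stack, card_reader from where it was at the start of the episode above 0.025 m).
It also fails if it takes over 72 s, if anything falls off the work surface, if the arm or the gripper's body presses on something with over 40 N, if the wrist force passes 120 N, or if a joint passes its speed limit or range.

## Working session

There is one attempt and no reset: what is moved stays moved. The work goes in short steps, Python scripts to look and compute and a tool call to move; the robot and the scene stay as the last step left them, time stands still between calls to the robot, and variables do not carry over. Pictures are saved under pics/ and viewed, at most 10 in all, crops included, and the job is handed in when it is done.

Besides the shell and the picture viewer there is one more tool, called after ">>>" by a JSON object that holds its "method" and its "body". send_rows: Moves the arm, as the interface text tells. Its arguments: {"type":"object","properties":{"increments":{"type":"array"},"grip_force":{"type":"number"}},"required":["increments"]}

```bash
mkdir -p pics; ls; cat > h.py <<'E'
import numpy as np, cv2
from bench import manip, cams
def Rm(o):
    r,p,y=np.radians(o); c,s=np.cos,np.sin
    return np.array([[c(y),-s(y),0],[s(y),c(y),0],[0,0,1]])@np.array([[c(p),0,s(p)],[0,1,0],[-s(p),0,c(p)]])@np.array([[1,0,0],[0,c(r),-s(r)],[0,s(r),c(r)]])
def camR(P):
    o=np.array(P["orientation"]); return o if o.shape==(3,3) else Rm(o)
def ray(P,rc):
    u=cv2.undistortPoints(np.array([[[rc[1],rc[0]]]],float),np.array(P["K"],float),np.array(P["D"],float))[0,0]
    return np.array(P["origin"]),camR(P)@np.array([u[0],u[1],1])
def at_depth(P,rc):
    o,d=ray(P,rc); r,c=int(round(rc[0])),int(round(rc[1]))
    w=P["z_map"][max(r-2,0):r+3,max(c-2,0):c+3]; w=w[w>0]
    return o+d*np.median(w) if len(w) else None
def tri(rays):
    A=np.zeros((3,3));b=np.zeros(3)
    for o,d in rays:
        d=d/np.linalg.norm(d);M=np.eye(3)-np.outer(d,d);A+=M;b+=M@o
    x=np.linalg.solve(A,b)
    return x,[np.linalg.norm((np.eye(3)-np.outer(d,d)/(d@d))@(x-o)) for o,d in rays]
def cloud(P):
    h,w=P["z_map"].shape; g=np.mgrid[0:h,0:w].astype(float)
    u=cv2.undistortPoints(np.stack([g[1].ravel(),g[0].ravel()],1)[:,None],np.array(P["K"],float),np.array(P["D"],float))[:,0]
    z=P["z_map"].ravel()
    X=(np.c_[u,np.ones(len(u))]*z[:,None])@camR(P).T+np.array(P["origin"])
    X[z==0]=np.nan
    return X.reshape(h,w,3)
def save(P,n,crop=None,f=1):
    im=P["image"]
    if crop: r0,r1,c0,c1=crop; im=im[r0:r1,c0:c1]
    cv2.imwrite("pics/"+n,cv2.resize(im[:,:,::-1],None,fx=f,fy=f,interpolation=cv2.INTER_CUBIC))
E
cat > a.py <<'E'
from h import *
np.set_printoptions(precision=4,suppress=True)
names="puller_grip puller_stem cap_mid flagon_shoulder tray_in board_top jar0 small_flagon spoon_pot cup_stack card_reader".split()
for cn in ["scene","side","wrist"]:
    P=cams.get_image(cn); save(P,cn+"0.png")
    print(cn,P["origin"],P["orientation"])
    for n in names:
        for q in cams.pinpoint(P,n)[:4]:
            print(n,np.array(q["point"]).round(1),round(q["conf"],2),at_depth(P,q["point"]))
E
python3 a.py; python3 -c "
from bench import manip;print(manip.get_obs())"
```

```text
pics
scene [1.1224 1.0219 0.883 ] [-124.122     0.267   150.7357]
puller_grip [186.4 338.5] 0.69 [ 0.4436 -0.0943  0.073 ]
puller_grip [189.2 376.5] 0.59 [ 0.348  -0.0221  0.0723]
puller_grip [203.2 351.9] 0.42 [0.4847 0.0488 0.1061]
puller_grip [236.9 389.8] 0.37 [0.5068 0.2613 0.1352]
puller_stem [212.8 349.7] 0.7 [0.4827 0.0358 0.0638]
puller_stem [199.1 375.1] 0.58 [ 0.3512 -0.0217  0.0365]
puller_stem [192.9 338.9] 0.49 [ 0.439  -0.0988  0.0447]
cap_mid [231.3 388.6] 0.54 [0.5072 0.2551 0.1489]
cap_mid [243.7 253.9] 0.29 [0.7909 0.0495 0.0784]
flagon_shoulder [236.3 390.9] 0.68 [0.5045 0.2626 0.137 ]
tray_in [194.8 274.6] 0.72 [ 0.5994 -0.2472  0.0056]
board_top [271.3 386.5] 0.76 [0.5315 0.2918 0.0546]
jar0 [276.3 432.8] 0.66 [0.41   0.3358 0.0168]
jar0 [263.  265.7] 0.64 [0.7759 0.0847 0.0312]
jar0 [232.2 288.7] 0.56 [ 0.6656 -0.0006  0.0369]
small_flagon [209.4 231. ] 0.86 [ 0.7671 -0.2035  0.0297]
spoon_pot [305.4 299.9] 0.89 [0.7693 0.2726 0.0358]
spoon_pot [270.1 388.3] 0.71 [0.5278 0.2939 0.0587]
cup_stack [168.2 319.7] 0.55 [ 0.3887 -0.3169  0.0134]
card_reader [240.3 25
[... 1806 characters left out ...]
 -0.0412  0.0221]
{'clock': 1.8, 'joints': array([ 3.26749098e-04,  1.37837394e+01,  2.86907182e-01,  7.65023207e+01,
       -1.35024754e-03,  9.00010391e+01]), 'dq': array([-0.0765957 ,  0.03511026, -0.00195838,  0.0807638 , -0.02970998,
       -0.01008032]), 'effort': array([-2.54402112e-04, -3.72204888e+01,  2.52686495e+01,  1.42420758e-03,
        1.41703745e-05, -1.57401763e-05]), 'tool_pos': array([ 4.99996351e-01, -4.30095852e-06,  2.31323505e-01]), 'tool_rot': array([1.79999153e+02, 1.35023217e-03, 8.99992876e+01]), 'wrist_force': array([0.35973977, 0.8836675 , 0.26215903]), 'torque': array([0.00366734, 0.02004153, 0.02534983]), 'grasp_force': 0.0, 'gripper_width': 0.085462770960177}
```

View pics/wrist0.png

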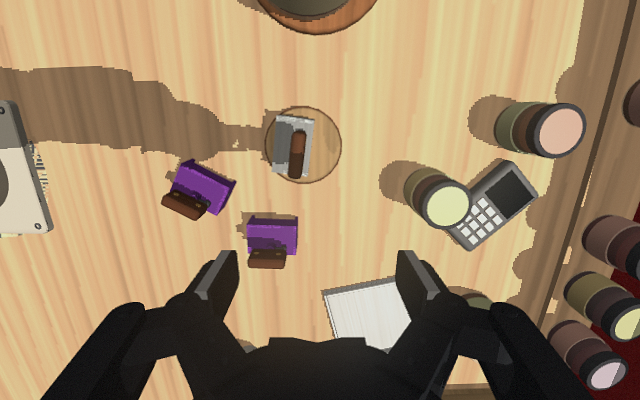

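View pics/side0.png

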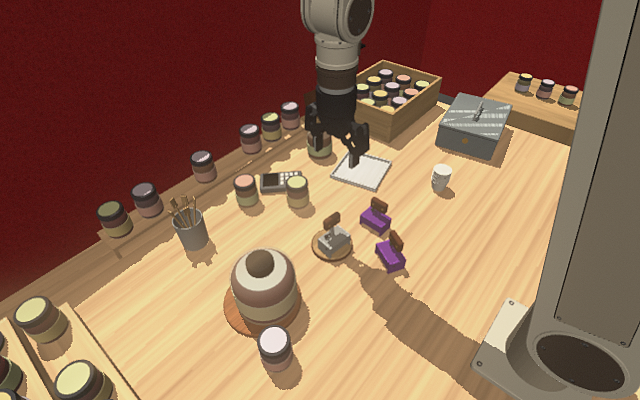

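View pics/scene0.png

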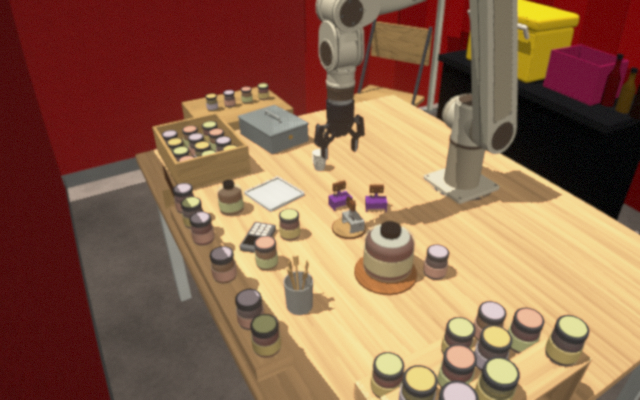

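The candidates for the puller in the wrist picture are steel on a wood slice at (157,297), and purple ones at (203,183) and (258,269). I choose the steel one. The big flagon with the dark cap is at side (265,260), with the tray at side (169,362). Next I measure from the depth and take one close crop to check the choice.

```bash
cat > b.py <<'E'
from h import *
np.set_printoptions(precision=4,suppress=True)
for cn in ["wrist","side","scene"]:
    P=cams.get_image(cn); X=cloud(P)
    if cn=="wrist": save(P,"crop1.png",(90,200,240,360),5)
    r=(np.hypot(X[...,0]-.482,X[...,1]-.038)<.06)
    x=X[r]
    print(cn,"puller pts",len(x),"table z",np.nanmedian(X[(np.hypot(X[...,0]-.482,X[...,1]-.038)<.12)&(X[...,2]<.008)][:,2]))
    print(" zhist",np.histogram(x[:,2],np.arange(-.002,.13,.004))[0])
    t=x[x[:,2]>.080]
    if len(t)>10:
        (c,s,a)=cv2.minAreaRect((t[:,:2]*1000).astype(np.float32)); print(" handle rect",c,s,a,"z",np.percentile(t[:,2],[2,50,98]))
        t2=t[t[:,2]>np.percentile(t[:,2],98)-.003]; print(" top",cv2.minAreaRect((t2[:,:2]*1000).astype(np.float32)),len(t2))
    j=x[(x[:,2]>.042)&(x[:,2]<.068)]
    if len(j)>10: print(" bridge",cv2.minAreaRect((j[:,:2]*1000).astype(np.float32)),np.percentile(j[:,2],[5,50,95]))
    f=X[np.hypot(X[...,0]-.493,X[...,1]-.252)<.1]
    print(" flagon zhist",np.histogram(f[:,2],np.arange(0,.18,.005))[0])
    top=f[f[:,2]>.138]
    if len(top)>10: print(" captop",cv2.minEnclosingCircle((top[:,:2]*1000).astype(np.float32)),np.percentile(top[:,2],[50,90,98]),cv2.minAreaRect((top[:,:2]*1000).astype(np.float32)))
E
python3 b.py
```

```text
wrist puller pts 33112 table z -0.0016229825139706389
 zhist [1200   21 1475 1006    4    3    2    3    6   11    5 1320  140    2
    3    0    0    0    0    0    3    5    6    8   15    9  244  404
    0    0    0    0]
 handle rect (482.8678894042969, 13.718353271484375) (88.57713317871094, 73.55973052978516) 42.17191696166992 z [0.107  0.3126 0.3287]
 top ((477.5767517089844, 17.46426010131836), (95.96753692626953, 7.919966697692871), 2.2743277549743652) 2193
 bridge ((469.9747619628906, 36.47467041015625), (67.26995849609375, 44.08491516113281), 82.62821960449219) [0.0438 0.0451 0.0463]
 flagon zhist [ 161 1609   58   80  107  100   85   99   89  114  104  108  101   80
   70   21    0    0    0    0    0    0    0    0    0    0    0    0
    0    0    0    0    0    0    0]
side puller pts 8389 table z -0.0006116168118761589
 zhist [283  54 233 206  15  21  27  41  32  31  34 265 125  13  12  10   3   5
   3   2   7  20  21  16  22  21  43  56   0   0   0   0]
 handle rect (488.7689208984375, 19.792030334472656) (104.45309448242188, 75.01436614990234) 41.9735107421875 z [0.
[... 823 characters left out ...]
23828125, 26.648075103759766) (117.49736022949219, 67.20384216308594) 8.860443115234375 z [0.1073 0.519  0.6606]
 top ((485.14727783203125, 43.818763732910156), (38.05559539794922, 116.9138412475586), 71.98863220214844) 151
 bridge ((472.513671875, 38.17799758911133), (73.25167083740234, 45.64070510864258), 82.64826965332031) [0.0434 0.0472 0.0594]
 flagon zhist [481 230 654  52  66  90  71  72  84  73  85  77  91  71  77  94  83  88
  74  71  80 105 123 280 527  28  30  31  38 152  66   0   0   0   0]
 captop ((491.4399719238281, 242.8174591064453), 28.193084716796875) [0.1486 0.1511 0.1526] ((491.59912109375, 242.76776123046875), (53.169410705566406, 52.615806579589844), 40.81918716430664)
```

View pics/crop1.png

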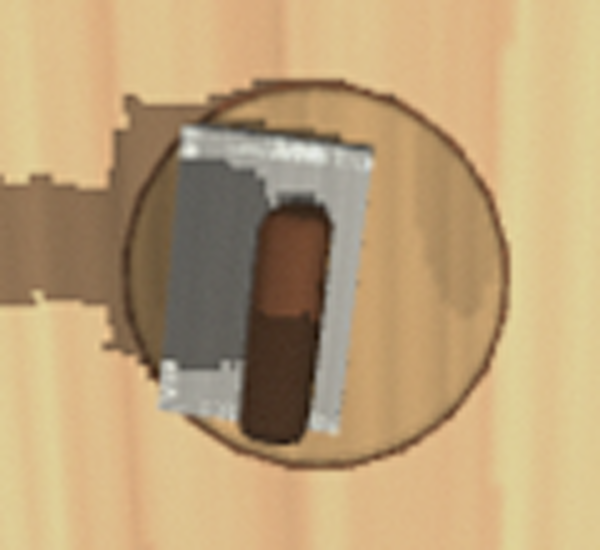

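The crop confirms the steel puller, with its handle at crop (320,285), the jaw body to the left, and the opening towards world +x. I refine the numbers.

```bash
cat > c.py <<'E'
from h import *
np.set_printoptions(precision=4,suppress=True)
mar=lambda t:cv2.minAreaRect((t[:,:2]*1000).astype(np.float32))
mode=lambda z,lo,hi:np.median(z[(z>lo)&(z<hi)])
for cn in ["wrist","side","scene"]:
    P=cams.get_image(cn); X=cloud(P)
    d=np.hypot(X[...,0]-.479,X[...,1]-.035); x=X[d<.05]
    t=x[(x[:,2]>.084)&(x[:,2]<.118)]; tt=t[t[:,2]>.1045]
    print(cn,len(t),"handle",mar(t),"top",mar(tt),"ztop",np.median(tt[:,2]),"bridge z",mode(x[:,2],.042,.049),"slice",mode(x[:,2],.006,.016),"slice2",mode(x[:,2],.003,.02))
    e=np.hypot(X[...,0]-.491,X[...,1]-.2425)
    if cn!="wrist":
        s=X[(e>.033)&(e<.047)]; c=X[e<.022]
        print(" shoulder",mode(s[:,2],.11,.13),"captop",mode(c[:,2],.14,.16),"board",mode(X[(e>.07)&(e<.083)][:,2],.005,.02))
        b=X[(e<.09)&(X[...,2]>.02)&(X[...,2]<.09)]; print(" body circ",mar(b))
        print(" tbl",mode(X[(e>.095)&(e<.13)][:,2],-.008,.006))
    g=np.hypot(X[...,0]-.597,X[...,1]+.253); q=X[g<.11]; m=q[(q[:,2]>.009)&(q[:,2]<.02)]
    print(" tray floor",mode(X[g<.05][:,2],-.002,.009),"rim",mar(m) if len(m)>5 else 0,len(m),"ztbl",mode(q[:,2],-.006,.002))
E
python3 c.py
```

```text
wrist 691 handle ((479.1504821777344, 35.32655715942383), (46.20282745361328, 14.182300567626953), 82.44264221191406) top ((479.1834716796875, 35.58512878417969), (44.5389289855957, 13.229093551635742), 82.02622985839844) ztop 0.1064946780183576 bridge z 0.04507042973088926 slice 0.00990260737927759 slice2 0.00989903926618907
 tray floor 0.00255433446645445 rim ((565.8303833007812, -247.9627685546875), (109.74661254882812, 147.05615234375), 0.10585803538560867) 329 ztbl -0.0010474235179754043
side 187 handle ((477.5575256347656, 36.283504486083984), (45.418060302734375, 15.377558708190918), 80.5799789428711) top ((477.66131591796875, 36.062347412109375), (43.43351364135742, 13.4942045211792), 84.15631103515625) ztop 0.10688602331486186 bridge z 0.045315790089576036 slice 0.009873088321030843 slice2 0.009775022252890508
 shoulder 0.12076772937338986 captop 0.1489335635660028 board 0.0098634962934539
 body circ ((459.89111328125, 261.99969482421875), (132.0325469970703, 60.357086181640625), 56.47340774536133)
 tbl -0.0002899475971732679
 tray floor 0.0022133416036485554 rim ((596.0142822265625, -252.59848022460938), (144.4049530029297, 147.16845703125), 13.678820610046387) 164 ztbl -0.0007692500131547542
scene 107 handle ((482.5488586425781, 36.83318328857422), (49.47659683227539, 16.113149642944336), 85.22142028808594) top ((482.4563903808594, 36.040592193603516), (47.857391357421875, 16.112476348876953), 85.35983276367188) ztop 0.1077724506538027 bridge z 0.04683022883817267 slice 0.011516935639298564 slice2 0.011556809473039165
 shoulder 0.12232638919185623 captop 0.1494834361944664 board 0.012132260614871826
 body circ ((513.292236328125, 270.5129089355469), (66.7708511352539, 133.23501586914062), 52.0533332824707)
 tbl 0.0014113174006225582
 tray floor 0.004599116590991659 rim ((600.673095703125, -254.72312927246094), (153.2089385986328, 156.19654846191406), 14.519493103027344) 225 ztbl 0.00020937750590654947
```

>>> {"method": "send_rows", "body": {"increments": [[18, -10, 25, 3.9, 60], [35.5, -21, 60, 7.7, 50], [35.5, -21, 90, 7.7, 40], [35.5, -21, 90, 7.7, 40], [35.5, -21, 90, 7.7, 40]], "grip_force": 30}}

```text
clock: 2.6
tool_pos: [0.479, 0.0355, 0.1417]
tool_rot: [-180.0, 0.0, 82.3]
wrist_force: [-0.1, -0.6, 0.8]
gripper_width: 0.0403
grasp_force: 0.0
```

```bash
cat > d.py <<'E'
from h import *
np.set_printoptions(precision=4,suppress=True)
P=cams.get_image("wrist"); X=cloud(P)
o=manip.get_obs(); print(o["clock"],o["tool_pos"],o["tool_rot"],o["gripper_width"],o["wrist_force"])
save(P,"hover.png")
for n in ["puller_grip","puller_stem"]:
    for q in cams.pinpoint(P,n)[:3]: print(n,q["point"],q["conf"],at_depth(P,q["point"]))
im=P["image"].astype(int); d=np.hypot(X[...,0]-.479,X[...,1]-.035)
br=(im[...,0]>im[...,2]+15)
t=X[(d<.04)&br&(X[...,2]>.085)&(X[...,2]<.112)]
print(len(t),cv2.minAreaRect((t[:,:2]*1000).astype(np.float32)),np.percentile(t[:,2],[5,50,95]))
E
python3 d.py
```

```text
2.65 [0.4802 0.0354 0.1427] [179.8845  -0.0205  82.2854] 0.03994955236368946 [ 0.2782 -1.1677 -0.2334]
puller_grip [222.9, 319.4] 0.9 [0.4811 0.0395 0.1067]
puller_grip [342.0, 294.8] 0.85 [0.4732 0.0465 0.2146]
puller_grip [286.9, 183.4] 0.69 [ 0.3472 -0.0227  0.0714]
puller_stem [314.5, 296.7] 0.88 [ 0.4387 -0.0952  0.0383]
puller_stem [267.8, 196.4] 0.65 [ 0.3456 -0.0232  0.0387]
1281 ((479.2259521484375, 36.21417236328125), (45.22127914428711, 13.85962963104248), 82.6039047241211) [0.0939 0.1063 0.1076]
```

>>> {"method": "send_rows", "body": {"increments": [[0.5, 0, 30, 0, 30], [0.5, 0, 60, 0, 26], [0.5, 0, 67, 0, 24], [0.5, 0, 67, 0, 24], [0.5, 0, 67, 0, 24]]}}

```text
clock: 3.25
tool_pos: [0.4805, 0.036, 0.0759]
tool_rot: [179.9, -0.0, 82.3]
wrist_force: [-0.8, -0.2, 0.8]
gripper_width: 0.024
grasp_force: 0.0
```

>>> {"method": "send_rows", "body": {"increments": [[0, 0, 0, 0, 16], [0, 0, 0, 0, 10], [0, 0, 0, 0, 5], [0, 0, 0, 0, 5], [0, 0, 0, 0, 5]], "grip_force": 30}}

```text
clock: 3.75
tool_pos: [0.4803, 0.0361, 0.076]
tool_rot: [179.8, -0.0, 82.3]
wrist_force: [-0.9, 1.2, 6.0]
gripper_width: 0.0137
grasp_force: 30.9
```

>>> {"method": "send_rows", "body": {"increments": [[0, 0, 0, 0, 5], [0, 0, 0, 0, 5], [0, 0, 0, 0, 5], [0, 0, 0, 0, 5]], "grip_force": 100}}

```text
clock: 4.15
tool_pos: [0.4807, 0.0361, 0.0762]
tool_rot: [179.8, -0.0, 82.3]
wrist_force: [-0.4, 0.1, 6.8]
gripper_width: 0.0123
grasp_force: 98.3
```

>>> {"method": "send_rows", "body": {"increments": [[0, 0, -15, 0, 5], [0, 0, -45, 0, 5], [0, 0, -85, 0, 5], [0, 0, -125, 0, 5], [0, 0, -125, 0, 5]]}}

```text
clock: 4.65
tool_pos: [0.4829, 0.0363, 0.2055]
tool_rot: [179.3, -0.1, 82.3]
wrist_force: [0.5, 0.5, -1.6]
gripper_width: 0.0125
grasp_force: 97.8
```

>>> {"method": "send_rows", "body": {"increments": [[50, -20, 0, 0, 5], [100, -40, 0, 0, 5], [150, -60, 0, 0, 5], [185, -77, 0, 0, 5], [185, -77, 0, 0, 5]]}}

```text
clock: 5.15
tool_pos: [0.4253, 0.2348, 0.1986]
tool_rot: [-179.9, -0.1, 82.8]
wrist_force: [-0.1, -1.1, -1.5]
gripper_width: 0.0127
grasp_force: 97.9
```

```bash
cat > e.py <<'E'
from h import *
import sys
np.set_printoptions(precision=4,suppress=True)
o=manip.get_obs(); tp=o["tool_pos"]; R=Rm(o["tool_rot"]); print(o["clock"],tp,o["tool_rot"],o["gripper_width"],o["wrist_force"],o["grasp_force"])
ax=R[:,1]; ay=-R[:,0]*-1  # puller x ~ tool y, puller y ~ tool x
for cn in ["wrist","side","scene"]:
    P=cams.get_image(cn); X=cloud(P); save(P,sys.argv[1]+cn+".png")
    L=(X-tp)@np.c_[R[:,1],R[:,0],[0,0,1]]   # local: puller x, y, up
    m=(np.abs(L[...,0]+9)<1e9)&(np.abs(L[...,0]+.009)<.03)&(np.abs(L[...,1])<.042)&(L[...,2]<.0)&(L[...,2]>-.07)
    p=L[m]; print(cn,len(p),"zhist",np.histogram(p[:,2],np.arange(-.07,.001,.005))[0])
    b=p[(p[:,2]>-.037)&(p[:,2]<-.022)]
    if len(b)>30:
        z0=np.median(b[:,2]); b=b[abs(b[:,2]-z0)<.003]
        c=np.linalg.lstsq(np.c_[b[:,:2],np.ones(len(b))],b[:,2],rcond=None)[0]
        print(" bridge n",len(b),"z",z0,"slopes deg x,y",np.degrees(c[:2]),"z at stem",c[2],cv2.minAreaRect((b[:,:2]*1000).astype(np.float32)))
    e=np.hypot(X[...,0]-.491,X[...,1]-.2425)
    t=X[(e<.03)&(X[...,2]>.141)&(X[...,2]<.157)]
    if len(t)>20: print(" cap",cv2.minAreaRect((t[:,:2]*1000).astype(np.float32)),cv2.minEnclosingCircle((t[:,:2]*1000).astype(np.float32)),np.median(t[:,2]),"shoulder",np.median(X[(e>.033)&(e<.047)&(X[...,2]>.115)&(X[...,2]<.128)][:,2]))
E
python3 e.py s1
```

```text
5.15 [0.4253 0.2348 0.1986] [-179.9117   -0.1075   82.8006] 0.012687032337248208 [-0.1211 -1.1018 -1.5369] 97.93064475059509
wrist 4169 zhist [  50   76  104  104   94  120  138 3119  180  161   23    0    0    0]
 bridge n 3250 z -0.031007115309301114 slopes deg x,y [-0.2026 -0.1876] z at stem -0.031013935198858648 ((-9.854846000671387, 0.6067638397216797), (64.76202392578125, 44.07610321044922), 89.86629486083984)
 cap ((489.5616760253906, 242.5283966064453), (53.142330169677734, 53.8641242980957), 20.4328556060791) ((489.9991760253906, 242.58030700683594), 27.294721603393555) 0.14687382589802916 shoulder 0.1189104963798743
side 1089 zhist [  3  21  25  43  75  69  64 244 483  29  32   1   0   0]
 bridge n 682 z -0.029477356000138233 slopes deg x,y [-0.5116  0.205 ] z at stem -0.029559929395666835 ((-7.901479721069336, -3.9998321533203125), (67.24385070800781, 46.20647430419922), 89.82637023925781)
 cap ((490.17578125, 242.74053955078125), (53.62382888793945, 51.95127868652344), 19.46288299560547) ((490.3283996582031, 242.06935119628906), 27.114992141723633) 0.1487885186221392 shoulder 0.12079304838279276
scene 468 zhist [  1  24  49  30  28  33  24  86 148  15  19   4   6   1]
 bridge n 211 z -0.029373411063191135 slopes deg x,y [-0.4788  0.2002] z at stem -0.0293724291209427 ((-7.504103660583496, -4.707660675048828), (73.86648559570312, 47.792816162109375), 88.72370910644531)
 cap ((493.025634765625, 243.69093322753906), (51.585140228271484, 53.68376541137695), 46.74346923828125) ((492.7622985839844, 242.0745391845703), 27.908031463623047) 0.1488710267266085 shoulder 0.12233877501730495
```

>>> {"method": "send_rows", "body": {"increments": [[8, 7, 5, 0, 5], [15, 14, 9, 0, 5], [15, 14, 9, 0, 5], [15, 14, 9, 0, 5], [15, 14, 9, 0, 5]]}}

```text
clock: 5.8
tool_pos: [0.4435, 0.2421, 0.1901]
tool_rot: [-180.0, 0.0, 82.2]
wrist_force: [-0.6, -0.3, -2.7]
gripper_width: 0.0124
grasp_force: 97.9
```

```bash
python3 e.py s2
```

```text
5.8 [0.4435 0.2421 0.1901] [-179.971     0.0227   82.2409] 0.012350911306906501 [-0.6419 -0.3178 -2.6832] 97.86853551864624
wrist 4303 zhist [  66   84  129  129  119  148  139 3157  148  168   16    0    0    0]
 bridge n 3255 z -0.031032813139633825 slopes deg x,y [-0.1822 -0.349 ] z at stem -0.031012281830467794 ((-9.795130729675293, 0.5713520050048828), (64.56090545654297, 44.09072494506836), 89.97027587890625)
 cap ((489.90155029296875, 242.74737548828125), (53.69157409667969, 53.80379104614258), 59.20341873168945) ((489.8897705078125, 242.57608032226562), 27.352615356445312) 0.1469047697577147 shoulder 0.11888939559069403
side 1100 zhist [ 37  18  29  38  70  58  76 179 534  30  29   2   0   0]
 bridge n 671 z -0.0292785707211429 slopes deg x,y [-0.1427 -0.2579] z at stem -0.029272960601674173 ((-8.86575698852539, -1.3480300903320312), (45.30348205566406, 67.92572784423828), 0.3750886917114258)
 cap ((492.2951965332031, 247.0299530029297), (43.16888427734375, 52.62683868408203), 70.69448852539062) ((491.1475524902344, 242.04066467285156), 27.281442642211914) 0.1488431835959586 shoulder 0.12082932873923069
scene 554 zhist [ 76  23  45  35  28  34  25  66 176  15  17  11   2   1]
 bridge n 209 z -0.02912415212759814 slopes deg x,y [-0.2458  0.8925] z at stem -0.02902703120199719 ((-9.417097091674805, 0.12296676635742188), (70.97076416015625, 46.38988494873047), 89.22439575195312)
 cap ((492.6424255371094, 243.96151733398438), (52.61668395996094, 51.77080535888672), 30.262208938598633) ((492.1214294433594, 241.64678955078125), 28.116117477416992) 0.1487794916044321 shoulder 0.122226289174998
```

View pics/s2wrist.png

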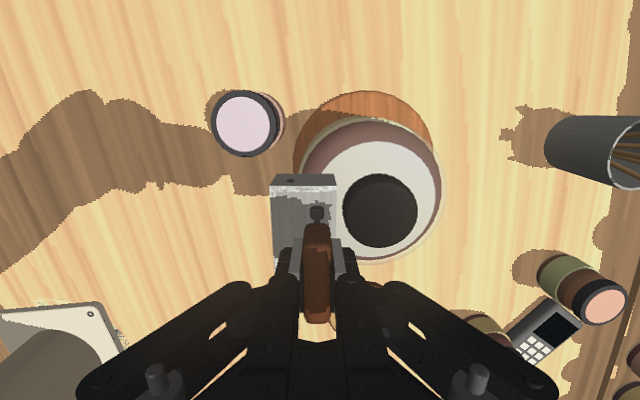

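The wrist picture shows the bridge at (305,220), the cap at (378,210), and the jaw opening facing the cap. Next I shift sideways 6.5 mm and probe down to the shoulder gently.

>>> {"method": "send_rows", "body": {"increments": [[3.5, 0, 0, 0, 5], [6.5, 0, 2, 0, 5], [6.5, 0, 3.5, 0, 5], [6.5, 0, 3.5, 0, 5], [6.5, 0, 3.5, 0, 5]]}}

```text
clock: 6.45
tool_pos: [0.4442, 0.2491, 0.1867]
tool_rot: [-180.0, 0.0, 82.3]
wrist_force: [-0.3, 0.0, -2.0]
gripper_width: 0.0126
grasp_force: 97.9
```

>>> {"method": "send_rows", "body": {"increments": [[0, 0, 0.3, 0, 5], [0, 0, 0.6, 0, 5], [0, 0, 0.6, 0, 5], [0, 0, 0.6, 0, 5]]}}

```text
clock: 6.85
tool_pos: [0.4443, 0.249, 0.1862]
tool_rot: [180.0, 0.0, 82.3]
wrist_force: [-0.0, -0.4, -1.5]
gripper_width: 0.0126
grasp_force: 97.9
```

```bash
python3 e.py s3; python3 -c "
from bench import manip
import numpy as np
print([manip.get_obs()['wrist_force'].round(2) for i in range(3)])"
```

```text
6.85 [0.4443 0.249  0.1862] [179.9992   0.      82.2933] 0.012553455349197811 [-0.0086 -0.3644 -1.4917] 97.8682816028595
wrist 5073 zhist [ 848   68  121  122  116  172  137 3127  181  155   26    0    0    0]
 bridge n 3258 z -0.031032487847529558 slopes deg x,y [-0.2689 -0.2987] z at stem -0.03103093886451941 ((-9.765743255615234, 0.5852489471435547), (44.320579528808594, 64.81700897216797), 0.35294559597969055)
 cap ((489.781982421875, 242.69650268554688), (53.45989990234375, 53.972801208496094), 63.083763122558594) ((489.940673828125, 242.27947998046875), 27.58753204345703) 0.14695390312554854 shoulder 0.11889466767031043
side 1138 zhist [ 59  25  26  42  63  66  71 204 525  27  27   2   0   1]
 bridge n 682 z -0.02932319042901388 slopes deg x,y [ 0.1758 -0.2941] z at stem -0.029246852569432664 ((-8.984183311462402, -1.3348922729492188), (67.55669403076172, 45.53639221191406), 89.11216735839844)
 cap ((494.2709045410156, 250.19337463378906), (35.480377197265625, 53.37855911254883), 68.06592559814453) ((490.8710021972656, 242.38778686523438), 27.64459228515625) 0.14852833784144515 shoulder 0.12076728128893854
scene 567 zhist [ 35  92  30  35  32  28  31  61 176  21  15   6   5   0]
 bridge n 205 z -0.028622112733614813 slopes deg x,y [0.1411 1.5502] z at stem -0.028532202561717596 ((-8.759803771972656, -0.8904609680175781), (46.197532653808594, 69.40380859375), 1.1350797414779663)
 cap ((492.7602233886719, 242.6865234375), (51.6945915222168, 52.636993408203125), 10.825101852416992) ((491.8482666015625, 242.53347778320312), 27.116247177124023) 0.14868862335186966 shoulder 0.1223582886075163
[array([ 0.67, -0.47, -1.71]), array([ 0.67, -0.47, -1.71]), array([ 0.67, -0.47, -1.71])]
```

The gap is about 1.2 mm by all views, the sideways offset is about 0, and there are about 47 mm to go. Sliding in.

>>> {"method": "send_rows", "body": {"increments": [[0, 5, 0.2, 0, 5], [0, 10, 0.2, 0, 5], [0, 15, 0.2, 0, 5], [0, 20, 0.2, 0, 5], [0, 20, 0.2, 0, 5]]}}

```text
clock: 7.5
tool_pos: [0.465, 0.2463, 0.1859]
tool_rot: [180.0, -0.0, 82.3]
wrist_force: [0.8, -0.3, -1.1]
gripper_width: 0.0133
grasp_force: 97.9
```

>>> {"method": "send_rows", "body": {"increments": [[0, 3, 0, 0, 5], [0, 6, 0, 0, 5], [0, 9, 0, 0, 5], [0, 12, 0, 0, 5], [0, 12, 0, 0, 5]]}}

```text
clock: 8.0
tool_pos: [0.4764, 0.2448, 0.186]
tool_rot: [180.0, -0.0, 82.3]
wrist_force: [-0.8, -1.0, -1.6]
gripper_width: 0.0123
grasp_force: 97.9
```

>>> {"method": "send_rows", "body": {"increments": [[0, 3, 0, 0, 5], [0, 6, 0, 0, 5], [0, 9, 0, 0, 5], [0, 12, 0, 0, 5], [0, 12, 0, 0, 5]]}}

```text
clock: 8.5
tool_pos: [0.4884, 0.2431, 0.186]
tool_rot: [180.0, -0.0, 82.3]
wrist_force: [-0.4, 0.2, -1.9]
gripper_width: 0.0124
grasp_force: 97.9
```

```bash
python3 e.py s4
```

```text
8.5 [0.4884 0.2431 0.186 ] [179.9866  -0.0033  82.282 ] 0.012401936425490489 [-0.3925  0.1641 -1.9036] 97.92664289474487
wrist 5952 zhist [1251   81  114  123  106  192  595 3171  134  171   14    0    0    0]
 bridge n 3255 z -0.03108088567426169 slopes deg x,y [-0.109  -0.2499] z at stem -0.031051058650342505 ((-9.841588020324707, 0.9150009155273438), (64.05492401123047, 44.20216751098633), 89.96321868896484)
 cap ((491.01788330078125, 250.48529052734375), (44.21110153198242, 56.1098518371582), 77.30615997314453) ((489.1776123046875, 244.71006774902344), 28.856311798095703) 0.15454735510817696 shoulder 0.11896665821738528
side 1418 zhist [266 163  18  42  70  63  77 229 428  32  26   4   0   0]
 bridge n 623 z -0.029607560922546572 slopes deg x,y [-0.5019  0.3824] z at stem -0.029637748767031867 ((-9.067911148071289, -1.24285888671875), (67.00395202636719, 45.973628997802734), 89.40252685546875)
 cap ((487.13067626953125, 244.93707275390625), (59.096683502197266, 50.094581604003906), 55.58687973022461) ((490.4385070800781, 242.4844512939453), 29.74973487854004) 0.15600703819807255 shoulder 0.12082890004121749
scene 624 zhist [ 22  99  27  37  35  37  71  82 166  14  23   5   3   3]
 bridge n 205 z -0.029578447313056644 slopes deg x,y [0.052  0.8815] z at stem -0.02924612153014453 ((-9.571943283081055, -0.22220611572265625), (47.41932678222656, 68.6758804321289), 1.0352953672409058)
 cap ((493.4457092285156, 242.97915649414062), (54.339805603027344, 52.178802490234375), 50.063812255859375) ((490.1794738769531, 242.8932342529297), 29.635560989379883) 0.1501234467796363 shoulder 0.12229182452391185
```

View pics/s4wrist.png

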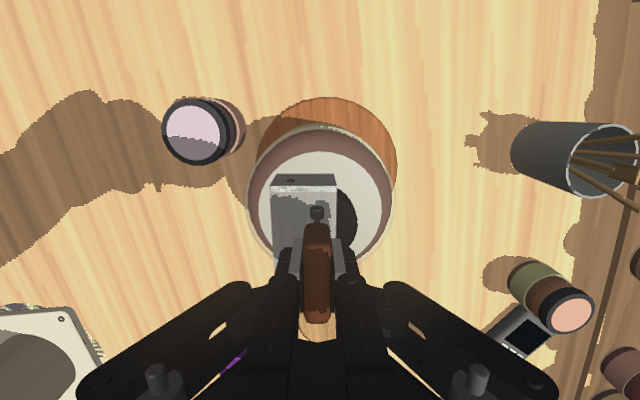

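The cap's rim shows at (347,215), right of the bridge, and nothing is touching. About 3 mm remain to the back plate.

>>> {"method": "send_rows", "body": {"increments": [[0, 1, 0, 0, 5], [0, 2, 0, 0, 5], [0, 2, 0, 0, 5], [0, 2, 0, 0, 5]]}}

```text
clock: 9.05
tool_pos: [0.4899, 0.2429, 0.186]
tool_rot: [-180.0, -0.0, 82.3]
wrist_force: [0.3, 0.7, -1.5]
gripper_width: 0.0128
grasp_force: 97.9
```

>>> {"method": "send_rows", "body": {"increments": [[0, 0.5, 0, 0, 5], [0, 1, 0, 0, 5], [0, 1, 0, 0, 5], [0, 1, 0, 0, 5]]}}

```text
clock: 9.45
tool_pos: [0.4909, 0.2428, 0.186]
tool_rot: [-180.0, 0.0, 82.3]
wrist_force: [-0.2, -0.2, -1.5]
gripper_width: 0.0131
grasp_force: 97.9
```

```bash
cat > f.py <<'E'
from h import *
np.set_printoptions(precision=4,suppress=True)
o=manip.get_obs(); tp=o["tool_pos"]; R=Rm(o["tool_rot"]); print(o["clock"],tp,o["wrist_force"],o["torque"])
B=np.c_[R[:,1],R[:,0],[0,0,1]]
def circ(p):  # fit circle radius 27 to the cap's side, seen in world xy (mm)
    from scipy.optimize import least_squares
    r=least_squares(lambda c:np.hypot(p[:,0]-c[0],p[:,1]-c[1])-27,[490,242],loss="soft_l1"); return r.x
for cn in ["wrist","side","scene"]:
    P=cams.get_image(cn); X=cloud(P); im=P["image"].astype(int)
    e=np.hypot(X[...,0]-.4905,X[...,1]-.2425)
    m=(e<.031)&(e>.02)&(X[...,2]>.127)&(X[...,2]<.146)&(im.max(-1)<75)
    p=X[m]*1000
    L=(X-tp)@B
    b=L[(np.abs(L[...,0]+.009)<.03)&(np.abs(L[...,1])<.042)&(L[...,2]>-.0335)&(L[...,2]<-.027)]*1000
    bc=cv2.minAreaRect(b[:,:2].astype(np.float32)); s=tp*1000+B@np.array([bc[0][0]+9,bc[0][1],0])
    print(cn,len(p),"stem",s[:2],"capfit",circ(p[:,:2]) if len(p)>20 else None)
E
python3 f.py
```

```text
9.45 [0.4909 0.2428 0.186 ] [-0.1956 -0.184  -1.5081] [0.004  0.0058 0.0082]
wrist 158 stem [490.1429 243.4605] capfit [488.6792 243.3068]
side 0 stem [491.0467 241.3828] capfit None
scene 38 stem [492.5699 241.4369] capfit [489.9749 239.2887]
```

Centred within 1 mm in every view. Pulling up.

>>> {"method": "send_rows", "body": {"increments": [[0, 0, -1, 0, 5], [0, 0, -2, 0, 5], [0, 0, -3, 0, 5], [0, 0, -4, 0, 5], [0, 0, -5, 0, 5]]}}

```text
clock: 10.1
tool_pos: [0.4903, 0.2425, 0.1896]
tool_rot: [-179.9, 0.1, 82.3]
wrist_force: [1.1, 0.5, -10.8]
gripper_width: 0.0128
grasp_force: 97.4
```

>>> {"method": "send_rows", "body": {"increments": [[0, 0, -1.5, 0, 5], [0, 0, -3, 0, 5], [0, 0, -5, 0, 5], [0, 0, -7, 0, 5], [0, 0, -9, 0, 5]]}}

```text
clock: 10.6
tool_pos: [0.4913, 0.2429, 0.201]
tool_rot: [179.9, -0.1, 82.3]
wrist_force: [-0.7, 0.0, -2.1]
gripper_width: 0.0132
grasp_force: 98.6
```

>>> {"method": "send_rows", "body": {"increments": [[0, 0, -4, 0, 5], [0, 0, -10, 0, 5], [0, 0, -18, 0, 5], [0, 0, -26, 0, 5], [0, 0, -30, 0, 5]]}}

```text
clock: 11.1
tool_pos: [0.4914, 0.243, 0.2314]
tool_rot: [179.9, -0.1, 82.3]
wrist_force: [-0.1, 0.0, -1.3]
gripper_width: 0.0121
grasp_force: 98.6
```

```bash
python3 e.py s5
```

```text
11.1 [0.4914 0.243  0.2314] [179.9075  -0.063   82.2987] 0.012134047965466669 [-0.0631  0.0379 -1.2762] 98.6051344871521
wrist 4698 zhist [  50   72  122  111  110  365  385 3127  173  164   19    0    0    0]
 bridge n 3255 z -0.031046677127202327 slopes deg x,y [-0.1273 -0.1383] z at stem -0.03105870673942 ((-9.845197677612305, 0.43114280700683594), (44.27604675292969, 64.71261596679688), 0.013154702261090279)
side 1091 zhist [  0  19  28  45  72  75  80 254 448  28  35   6   0   1]
 bridge n 653 z -0.02967236970673781 slopes deg x,y [0.3162 1.3868] z at stem -0.029550076252240078 ((-9.0115966796875, -1.1954879760742188), (46.00891876220703, 67.6332778930664), 0.10430257022380829)
 cap ((477.3698425292969, 243.86288452148438), (37.11642074584961, 15.255438804626465), 78.80772399902344) ((484.2423095703125, 242.5030517578125), 18.5687255859375) 0.14529956478849426 shoulder 0.12068634475108131
scene 548 zhist [  1  18  28  34  39  47  77 108 151  13  19   7   6   0]
 bridge n 232 z -0.029698636953150892 slopes deg x,y [0.383  0.0031] z at stem -0.02958558616433896 ((-8.723173141479492, 0.002716064453125), (71.3434066772461, 46.72267150878906), 89.16173553466797)
 cap ((496.33294677734375, 245.7896270751953), (29.57476806640625, 39.1174430847168), 33.53438949584961) ((493.98431396484375, 244.06826782226562), 20.448652267456055) 0.14517836788796423 shoulder 0.12208865597100427
```

View pics/s5side.png

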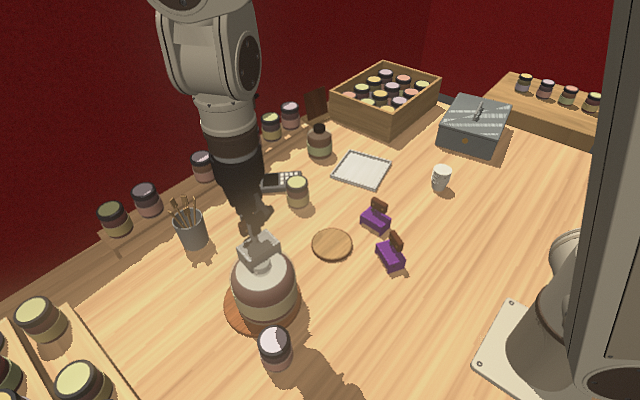

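The side picture shows the puller raised over an uncapped neck at (262,262), with the mouth at z 0.145. I check that the cap lies in the jaws.

```bash
python3 - <<'E'
import cv2,numpy as np
a=cv2.imread("pics/s5scene.png")[150:280,320:450]; b=cv2.imread("pics/s5wrist.png")[120:280,220:400]
cv2.imwrite("pics/cmp.png",np.hstack([cv2.resize(a,(390,400),interpolation=3),cv2.resize(b,(400,400))]))
E
```

```text
(no output)
```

View pics/cmp.png

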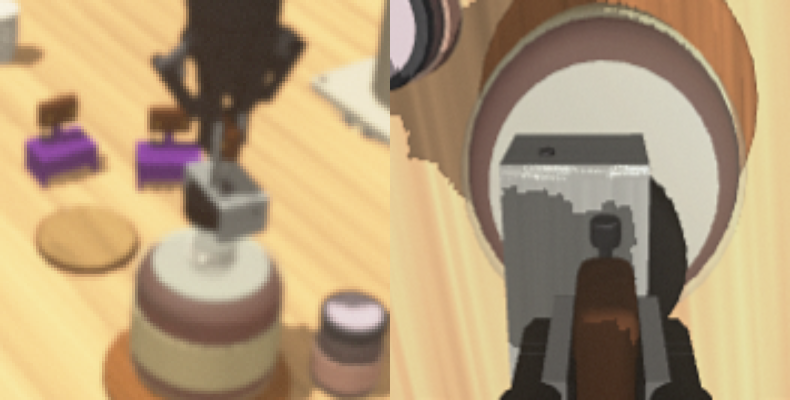

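The cap sits in the jaws (dark disc at crop (665,250), also in the jaw at crop (215,200)). I carry it gently towards the tray.

>>> {"method": "send_rows", "body": {"increments": [[-3, 1, -1, 0, 5], [-8, 3, -2, 0, 5], [-14, 5, -3, 0, 5], [-24, 8, -4, 0, 5], [-35, 12, -5, 0, 5]]}}

```text
clock: 11.75
tool_pos: [0.4981, 0.2055, 0.235]
tool_rot: [-180.0, 0.0, 82.3]
wrist_force: [0.0, -0.2, -2.2]
gripper_width: 0.0131
grasp_force: 98.6
```

>>> {"method": "send_rows", "body": {"increments": [[-14, 5, 0, 0, 5], [-28, 10, 0, 0, 5], [-43, 15, 0, 0, 5], [-57, 20, 0, 0, 5], [-71, 24.5, 0, 0, 5]]}}

```text
clock: 12.25
tool_pos: [0.5131, 0.1313, 0.235]
tool_rot: [180.0, 0.0, 82.3]
wrist_force: [-0.9, 0.4, -2.4]
gripper_width: 0.0123
grasp_force: 98.6
```

>>> {"method": "send_rows", "body": {"increments": [[-14, 5, 0, 0, 5], [-28, 10, 0, 0, 5], [-43, 15, 0, 0, 5], [-57, 20, 0, 0, 5], [-71, 24.5, 0, 0, 5]]}}

```text
clock: 12.75
tool_pos: [0.5279, 0.058, 0.235]
tool_rot: [180.0, -0.0, 82.3]
wrist_force: [0.9, 0.1, -1.6]
gripper_width: 0.0124
grasp_force: 98.6
```

>>> {"method": "send_rows", "body": {"increments": [[-14, 5, 0, 0, 5], [-28, 10, 0, 0, 5], [-43, 15, 0, 0, 5], [-57, 20, 0, 0, 5], [-71, 24.5, 0, 0, 5]]}}

```text
clock: 13.25
tool_pos: [0.5426, -0.0157, 0.235]
tool_rot: [-180.0, -0.0, 82.3]
wrist_force: [-0.2, -0.3, -1.5]
gripper_width: 0.0127
grasp_force: 98.6
```

>>> {"method": "send_rows", "body": {"increments": [[-14, 5, 0, 0, 5], [-28, 10, 0, 0, 5], [-43, 15, 0, 0, 5], [-57, 20, 0, 0, 5], [-71, 24.5, 0, 0, 5]]}}

```text
clock: 13.75
tool_pos: [0.5574, -0.0894, 0.235]
tool_rot: [180.0, -0.0, 82.3]
wrist_force: [-0.3, 0.8, -2.8]
gripper_width: 0.0125
grasp_force: 98.6
```

>>> {"method": "send_rows", "body": {"increments": [[-14, 5, 0, 0, 5], [-28, 10, 0, 0, 5], [-43, 15, 0, 0, 5], [-57, 20, 0, 0, 5], [-71, 24.5, 0, 0, 5]]}}

```text
clock: 14.25
tool_pos: [0.5722, -0.163, 0.235]
tool_rot: [180.0, -0.0, 82.3]
wrist_force: [-0.5, -0.1, -2.1]
gripper_width: 0.0129
grasp_force: 98.6
```

>>> {"method": "send_rows", "body": {"increments": [[-13, 4, 0, 0, 5], [-24, 7.5, 0, 0, 5], [-32, 10, 0, 0, 5], [-37, 12, 0, 0, 5], [-40, 13, 0, 0, 5]]}}

```text
clock: 14.75
tool_pos: [0.5795, -0.2035, 0.2349]
tool_rot: [-180.0, -0.0, 82.3]
wrist_force: [-0.4, -0.3, -2.2]
gripper_width: 0.0125
grasp_force: 98.6
```

```bash
cat > g.py <<'E'
from h import *
import sys
np.set_printoptions(precision=4,suppress=True)
o=manip.get_obs(); tp=o["tool_pos"]; print(o["clock"],tp,o["tool_rot"],o["wrist_force"],o["grasp_force"])
for cn in ["wrist","side","scene"]:
    P=cams.get_image(cn); X=cloud(P); save(P,sys.argv[1]+cn+".png")
    q=cams.pinpoint(P,"tray_in")[:1]; print(cn,q[0]["point"],q[0]["conf"],at_depth(P,q[0]["point"])) if q else None
    g=np.hypot(X[...,0]-.597,X[...,1]+.253); q=X[g<.11]; m=q[(q[:,2]>.0085)&(q[:,2]<.02)]
    print("  rim",cv2.minAreaRect((m[:,:2]*1000).astype(np.float32)),len(m))
E
python3 g.py t1
```

```text
14.75 [ 0.5795 -0.2035  0.2349] [-179.9945   -0.0094   82.2932] [-0.4355 -0.2915 -2.204 ] 98.6048412322998
wrist [202.7, 332.0] 0.65 [ 0.5919 -0.1845  0.2036]
  rim ((596.93603515625, -254.33355712890625), (145.31668090820312, 145.41763305664062), 13.5352783203125) 809
side [169.7, 363.0] 0.81 [ 0.5916 -0.2569  0.0032]
  rim ((596.4004516601562, -253.3915252685547), (143.4167022705078, 147.3496551513672), 13.38620662689209) 195
scene [193.9, 271.8] 0.67 [ 0.6046 -0.2586  0.0045]
  rim ((600.6395263671875, -252.7899627685547), (148.77203369140625, 155.77423095703125), 13.090902328491211) 260
```

>>> {"method": "send_rows", "body": {"increments": [[-8, 4, 4, 0, 5], [-20, 10, 10, 0, 5], [-34, 17, 18, 0, 5], [-43, 22, 28, 0, 5], [-47.7, 24, 40, 0, 5]]}}

```text
clock: 15.55
tool_pos: [0.5971, -0.2554, 0.1935]
tool_rot: [-180.0, 0.0, 82.2]
wrist_force: [0.3, 0.7, -2.4]
gripper_width: 0.0127
grasp_force: 98.6
```

>>> {"method": "send_rows", "body": {"increments": [[0, 0, 14, 0, 5], [0, 0, 29, 0, 5], [0, 0, 44, 0, 5], [0, 0, 59, 0, 5], [0, 0, 72, 0, 5]]}}

```text
clock: 16.05
tool_pos: [0.5961, -0.2536, 0.1208]
tool_rot: [-179.9, -0.0, 82.3]
wrist_force: [-0.2, -0.3, -2.8]
gripper_width: 0.013
grasp_force: 98.6
```

>>> {"method": "send_rows", "body": {"increments": [[0, 0, 12, 0, 5], [0, 0, 23, 0, 5], [0, 0, 33, 0, 5], [0, 0, 40, 0, 5], [0, 0, 44, 0, 5]]}}

```text
clock: 16.55
tool_pos: [0.5966, -0.2535, 0.0782]
tool_rot: [-180.0, -0.0, 82.3]
wrist_force: [0.7, 0.1, -1.9]
gripper_width: 0.0126
grasp_force: 98.6
```

```bash
python3 g.py t2; python3 e.py t3|grep -A1 -E "wrist|side"
```

```text
16.55 [ 0.5966 -0.2535  0.0782] [-179.9626   -0.0107   82.3036] [ 0.7026  0.1428 -1.8767] 98.55774164199829
  rim ((597.4036865234375, -254.44595336914062), (145.16490173339844, 145.42282104492188), 13.406891822814941) 3220
side [167.0, 362.2] 0.68 [ 0.5734 -0.2226  0.0441]
  rim ((595.2430419921875, -252.4449005126953), (144.57168579101562, 146.58448791503906), 13.261923789978027) 212
scene [194.8, 271.1] 0.98 [ 0.613  -0.2445  0.0115]
  rim ((600.7197875976562, -253.45968627929688), (149.41575622558594, 151.72921752929688), 12.04860782623291) 234
wrist 4710 zhist [  50   72  120  116  105  384  370 3182  126  174   11    0    0    0]
 bridge n 3267 z -0.031101446720182627 slopes deg x,y [-0.0922 -0.3611] z at stem -0.031057011133722136 ((-9.85466480255127, 0.6017398834228516), (64.68115997314453, 44.092567443847656), 89.90908813476562)
side 399 zhist [  6  19  19  23  37  31  37 164  36  15   6   3   2   1]
 bridge n 188 z -0.031112229014273338 slopes deg x,y [ 0.2802 -0.4245] z at stem -0.03109931571136968 ((-10.635932922363281, 0.17395782470703125), (45.15745544433594, 67.15076446533203), 1.8626103401184082)
```

View pics/t3wrist.png

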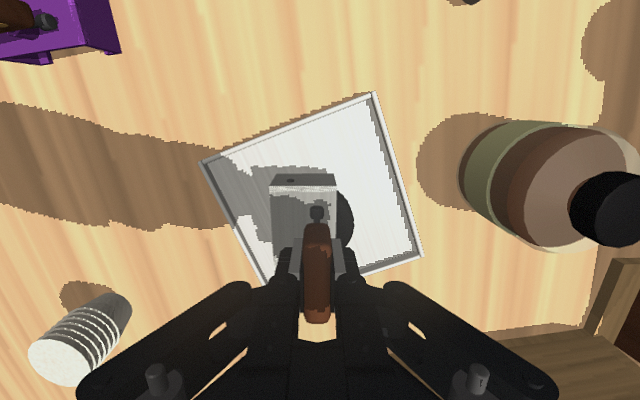

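The puller is over the tray interior, with the cap still in its jaws at (345,215). Lowering to contact.

>>> {"method": "send_rows", "body": {"increments": [[0, 0, 2, 0, 5], [0, 0, 4, 0, 5], [0, 0, 6, 0, 5], [0, 0, 7, 0, 5], [0, 0, 7, 0, 5]]}}

```text
clock: 17.5
tool_pos: [0.5966, -0.2535, 0.0716]
tool_rot: [-180.0, -0.0, 82.3]
wrist_force: [0.3, -0.1, -1.2]
gripper_width: 0.0128
grasp_force: 98.6
```

>>> {"method": "send_rows", "body": {"increments": [[0, 0, 0.4, 0, 5], [0, 0, 0.8, 0, 5], [0, 0, 1.2, 0, 5], [0, 0, 1.2, 0, 5]]}}

```text
clock: 17.9
tool_pos: [0.5968, -0.2536, 0.0708]
tool_rot: [-180.0, 0.0, 82.3]
wrist_force: [0.3, 0.9, -2.6]
gripper_width: 0.0124
grasp_force: 98.6
```

>>> {"method": "send_rows", "body": {"increments": [[0, 0, 0.3, 0, 5], [0, 0, 0.6, 0, 5], [0, 0, 0.9, 0, 5], [0, 0, 0.9, 0, 5]]}}

```text
clock: 18.3
tool_pos: [0.5968, -0.2536, 0.0698]
tool_rot: [-180.0, -0.0, 82.3]
wrist_force: [-0.3, 0.1, -2.1]
gripper_width: 0.0127
grasp_force: 98.6
```

>>> {"method": "send_rows", "body": {"increments": [[0, 0, 0.3, 0, 5], [0, 0, 0.6, 0, 5], [0, 0, 0.6, 0, 5], [0, 0, 0.6, 0, 5]]}}

```text
clock: 18.7
tool_pos: [0.5968, -0.2536, 0.0693]
tool_rot: [-180.0, -0.0, 82.3]
wrist_force: [0.3, 0.1, -1.3]
gripper_width: 0.0128
grasp_force: 98.6
```

>>> {"method": "send_rows", "body": {"increments": [[0, 0, 0.3, 0, 5], [0, 0, 0.6, 0, 5], [0, 0, 0.6, 0, 5], [0, 0, 0.6, 0, 5]]}}

```text
clock: 19.1
tool_pos: [0.5968, -0.2536, 0.0687]
tool_rot: [180.0, -0.0, 82.3]
wrist_force: [0.5, 0.5, -1.0]
gripper_width: 0.0127
grasp_force: 98.6
```

>>> {"method": "send_rows", "body": {"increments": [[0, 0, 0.3, 0, 5], [0, 0, 0.5, 0, 5], [0, 0, 0.5, 0, 5], [0, 0, 0.5, 0, 5]]}}

```text
clock: 19.5
tool_pos: [0.5969, -0.2537, 0.0685]
tool_rot: [180.0, 0.0, 82.3]
wrist_force: [-0.6, 1.6, -0.4]
gripper_width: 0.0126
grasp_force: 98.7
```

>>> {"method": "send_rows", "body": {"increments": [[0, 0, 0.3, 0, 5], [0, 0, 0.5, 0, 5], [0, 0, 0.5, 0, 5], [0, 0, 0.5, 0, 5]]}}

```text
clock: 19.9
tool_pos: [0.5971, -0.2537, 0.0685]
tool_rot: [179.9, 0.0, 82.3]
wrist_force: [-2.0, 0.8, 6.2]
gripper_width: 0.0123
grasp_force: 99.7
```

Contact with the tray floor. I relax the grip, then open.

>>> {"method": "send_rows", "body": {"increments": [[0, 0, -0.4, 0, 5], [0, 0, -0.4, 0, 5], [0, 0, -0.4, 0, 5]], "grip_force": 20}}

```text
clock: 20.2
tool_pos: [0.597, -0.2537, 0.0685]
tool_rot: [180.0, 0.0, 82.3]
wrist_force: [-2.2, 0.2, 5.4]
gripper_width: 0.0126
grasp_force: 99.5
```

>>> {"method": "send_rows", "body": {"increments": [[0, 0, 0, 0, 16], [0, 0, 0, 0, 20], [0, 0, 0, 0, 26], [0, 0, 0, 0, 34], [0, 0, 0, 0, 40]]}}

```text
clock: 20.7
tool_pos: [0.5968, -0.2535, 0.0678]
tool_rot: [-180.0, -0.0, 82.3]
wrist_force: [-0.3, -0.1, -0.2]
gripper_width: 0.0403
grasp_force: 0.0
```

>>> {"method": "send_rows", "body": {"increments": [[0, 0, -10, 0, 40], [0, 0, -35, 0, 40], [0, 0, -70, 0, 40], [0, 0, -110, 0, 40], [0, 0, -130, 0, 40]]}}

```text
clock: 21.2
tool_pos: [0.5984, -0.2542, 0.2034]
tool_rot: [179.6, 0.1, 82.3]
wrist_force: [0.4, -0.0, 0.5]
gripper_width: 0.0399
grasp_force: 0.0
```

```bash
cat > i.py <<'E'
from h import *
np.set_printoptions(precision=4,suppress=True)
o=manip.get_obs(); print(o["clock"],o["tool_pos"],o["wrist_force"],o["gripper_width"])
ims=[]
for cn in ["wrist","side","scene"]:
    P=cams.get_image(cn); X=cloud(P); im=P["image"]
    d=np.hypot(X[...,0]-.597,X[...,1]+.254)
    for nm,lo,hi in [("bridge",.034,.043),("handle",.078,.106)]:
        t=X[(d<.05)&(X[...,2]>lo)&(X[...,2]<hi)]
        if len(t)>5: print(cn,nm,len(t),cv2.minAreaRect((t[:,:2]*1000).astype(np.float32)),np.median(t[:,2]))
    b=X[(d<.05)&(X[...,2]>.034)&(X[...,2]<.043)]
    A=np.c_[b[:,:2]-[.59,-.25],np.ones(len(b))]; print("  slopes",np.degrees(np.linalg.lstsq(A,b[:,2],rcond=None)[0][:2]))
    rr,cc=np.where(d<.06); r,c=int(np.median(rr)),int(np.median(cc)); w={"wrist":90,"side":40,"scene":40}[cn]
    ims.append(cv2.resize(im[max(0,r-w):r+w,max(0,c-w):c+w,::-1],(260,260),interpolation=cv2.INTER_CUBIC))
    if cn!="wrist":
        e=np.hypot(X[...,0]-.491,X[...,1]-.2425); s=X[(e<.047)&(X[...,2]>.115)&(X[...,2]<.128)]; n=X[(e<.03)&(X[...,2]>.135)]
        print("  shoulder",np.median(s[:,2]),"mouth",cv2.minEnclosingCircle((n[:,:2]*1000).astype(np.float32)))
cv2.imwrite("pics/end.png",np.hstack(ims))
E
python3 i.py
```

```text
21.2 [ 0.5984 -0.2542  0.2034] [ 0.4266 -0.0405  0.4758] 0.03994734787295582
wrist bridge 1547 ((586.7655029296875, -253.499755859375), (67.0932388305664, 43.681724548339844), 82.59339141845703) 0.0373686188115217
wrist handle 717 ((596.0868530273438, -253.46937561035156), (44.21885299682617, 13.631707191467285), 82.13082122802734) 0.09855863850446261
  slopes [0.0142 0.0023]
side bridge 190 ((585.3844604492188, -251.30458068847656), (66.17845153808594, 47.194332122802734), 79.57427978515625) 0.037382655167496004
side handle 109 ((595.26416015625, -253.6887664794922), (46.454185485839844, 15.600748062133789), 87.7098159790039) 0.09434882107782527
  slopes [ 0.1205 -0.6053]
  shoulder 0.1207755589125864 mouth ((489.6509704589844, 242.00755310058594), 22.238380432128906)
scene bridge 135 ((589.2684326171875, -252.9429473876953), (74.838623046875, 45.49274444580078), 82.90790557861328) 0.039050526200896996
scene handle 71 ((599.80224609375, -255.26248168945312), (53.34370803833008, 15.901978492736816), 86.46910095214844) 0.09489269483046703
  slopes [-0.0452 -0.6482]
  shoulder 0.1222176069380374 mouth ((492.3746643066406, 241.44430541992188), 22.434593200683594)
```

View pics/end.png

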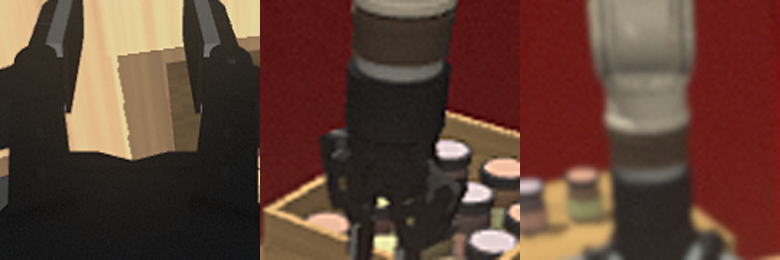

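That crop missed the place, but the depth numbers show the puller level and upright. The cap can be checked numerically.

```bash
python3 - <<'E'
from h import *
from scipy.optimize import least_squares
P=cams.get_image("wrist"); X=cloud(P); im=P["image"].astype(int)
a=np.radians(-7.7); B=np.array([[np.cos(a),np.sin(a)],[-np.sin(a),np.cos(a)]])
L=(X[...,:2]-[.5961,-.2535])@B.T*1000
m=(L[...,0]>13.5)&(L[...,0]<45)&(abs(L[...,1])<30)&(X[...,2]>.02)&(X[...,2]<.034)
p=L[m]; print(len(p),"z top",np.percentile(X[m][:,2],[5,50,95]),"x max",np.percentile(p[:,0],99),"y",p[:,1].min(),p[:,1].max(),im[m].mean(0))
h=cv2.convexHull(p.astype(np.float32))[:,0]; h=h[h[:,0]>16]
print(least_squares(lambda c:np.hypot(h[:,0]-c[0],h[:,1]-c[1])-27,[0,0],loss="soft_l1").x, manip.get_obs()["dq"].round(2))
E
```

```text
310 z top [0.02614511 0.02829612 0.02952602] x max 26.4001790422655 y -23.379995397039615 21.22128093875082 [64.55483871 62.33870968 58.68064516]
[ 0.37266776 -1.10241622] [-0.04  1.68 -2.49 -0.24  0.04  0.04]
```

The cap is centred to about 1 mm under the handle, its top at 28–29 mm, level. Handing in.

```bash
python3 -c "
from bench import manip
print(manip.close_job())"
```

```text
the job is handed in; nothing more can be done
None
```

The flagon is open and the job is handed in at about 21 s; the puller stands level and released near the tray's centre with the cap in its jaws, and the flagon measured unmoved, though the hand-in returned no verdict.

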